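Gauge a bored blank and sort it

ROBOT

A 6-joint arm with a two-finger parallel gripper is mounted at the origin on the work surface. World frame = base frame: x ahead of the robot, y to its left, z up, the work surface at z = 0. Lengths are in m, angles in rad, forces in N, time in s.
With the tool pointing down it reaches from about 0.3 to 0.75 m from the base axis. Payload 8.5 kg.
Tool frame: the origin (TCP) lies at the very end of the fingers, on their centre line; the grasp point (between the pads) lies 19 mm behind it (tcp_to_grasp is the distance from the TCP to the grasp point, in m); z points along the fingers, y is the line along which they close (so a half turn about z gives the same grasp; the last joint's range is limited). The gripper opens to 88 mm and grips with 3 to 60 N. Pads are 18 mm wide; open, the fingers measure 123 mm over their backs; the gripper's body (75 mm by 187 mm) begins 45 mm behind the grasp point.
Start: joints at [0.941, 0.381, 1.297, -0, 1.464, -0.215], TCP at [0.222, 0.503, 0.211] pointing down, gripper open.
Joint ranges: [-3.11, 3.11], [-0.89, 2.33], [0.22, 2.48], [-1.42, 4.56], [0.17, 2.85], [-2.88, 2.88]. Speed limits (rad/s): [2.39, 2.39, 3.14, 3.14, 3.14, 3.14].

INTERFACE

Orientations are given as a unit quaternion [w, x, y, z].
In Python, from plant import get_obs, snapshot, get_calibration, hand_in, tcp_to_grasp gives the robot as it stands.
- The arm moves only by the shell command python3 -m handwheel 'ROWS' [FORCE]. ROWS is text: rows parted by semicolons, each of 7 numbers parted by spaces: the shift along the world's x, y, z normalised to -1 to 1, where 1 is 750 mm, then the turn, a rotation vector about the world's x, y, z normalised to -1 to 1, where 1 is 360 degrees, then the closure, from 0 (fully open) to 1 (shut). A call has 1 to 5 rows; each row is the pose to reach, as a shift and turn from the pose commanded when the call began, turning the shorter way round; what a row does not reach only later rows make up. A row lasts 1/8 s, in which the tool goes at most 62.5 mm and 10.7 degrees, less where a joint would pass 70% of its speed; a pose out of reach is approached as far as the arm can. A call with a number of a shift or a turn outside -1 to 1 is refused whole. A call with a gripper value outside its range is refused whole. The fingers move at their own pace and stop on an object; FORCE is the grip in N (left out, the last holds). Time passes only in rows, so rows that repeat a pose let the fingers close. It gives the time, the measured TCP pose, the force, the opening and the grip force at its end, in the units of the state.
- get_obs(): the state, without advancing time (a new reading comes with each control period).
- snapshot(name): name is "scene" or "top" or "wrist"; returns the picture (400x640x3 uint8, red, green, blue); there is no depth.
- get_calibration(name): a dict with "vertical_fov" (degrees; the focal length in pixels is half the picture's height over the tangent of half this angle, whatever the lens; pixels are square), "cx", "cy" (the principal point, pixels), "xyz" and "orientation" of the camera in the world. Camera axes: x right, y up, looking along -z (the intrinsics and any distortion apply to the point x, -y, -z); pixel columns grow to the right and rows downward; lengths in m; the calibration is good to about 2 mm. A picture is of the moment at which its call begins: read the wrist's pose just before it. get_calibration takes no time and is no camera call; for the wrist camera it gives the pose at the moment of the call.
- hand_in(): hands the job in; it is judged then, once.
The state is a dict: "time": time; "joint_pos": joint angles; "qvel": joint speeds; "joint_torque": joint torques, N m; "tcp_pos": TCP position; "orientation": TCP orientation; "contact_force": force on the tool from outside, world axes, zero at the start; "torque": the same for the moment, N m; "finger_gap": opening from 0.0 (shut) to 1.0 (fully open); "grip_force": force on a finger pad.
Only numpy, scipy, OpenCV 4.12 (cv2) and the standard library are available. Lean on these libraries where they do the work, as an engineer would, in place of code of your own. Each camera call takes 0.05 s, during which the arm holds its last target. There are 200 camera calls.

TASK

Take the bored wooden blank from the yellow slot of the sloping rack, stand it upright on the cork pad and let go of it, then take it again from above and lower it gently over the gauge pin until it stops. If it goes fully down to the steel base, stand it upright in the green tray; if it stops partway on the pin's shoulder, stand it upright in the red tray; let go. Leave the blank in the grey slot and the other things on the bench where they are, and do not drop or knock over a blank.

Things in the scene. Friction and masses are not known exactly. Their poses are not given: they have to be found in the camera images.
- blank_a: A bored beech blank, 46 mm square, 120 mm long, about 0.14 kg. Origin at its centre; z runs along the bore (in the rack z points to the upper end), x and y are square to the flat sides. Both ends have the same 26 mm mouth, 8 mm deep; the bore right through beyond it is either 25 mm (right) or 20 mm (drilled too small). Either blank may be in either rack slot, and the outside does not tell which bore it has.
- blank_b: The other bored beech blank, 46 mm square, 120 mm long, about 0.14 kg, same outside, origin and axes as blank_a, with the other bore.
- rack: fixed plywood rack, base 150 x 210 x 12 mm, with a yellow and a grey rail, each 34 mm wide (narrower than a blank, so its sides are free), rising away from the robot at 50 degrees from level; a blank lies on each, its foot against a lip with low cheeks beside its lowest 22 mm. Origin under the base's centre, z up, x toward the raised end, y across the rails, which are 110 mm apart.
- next_slot (a point): centre of a blank lying in the yellow slot (55 mm to the rack's -y side): the blank whose origin is here is the one to test. Axes as the rack's.
- wait_slot (a point): centre of a blank lying in the grey slot (55 mm to the +y side): that blank stays. Axes as the rack's.
- pad: fixed cork pad 100 x 100 mm, 8 mm thick, origin under its centre, z up.
- gauge: fixed steel gauge: base plate 90 x 90 mm, 12 mm thick, with an upright stepped pin at its centre. Origin under the plate's centre, z up. The pin is 22 mm thick from the plate up to z = 62 mm, tapers to 17 mm at z = 64.5 mm, and is 17 mm thick up to its rounded tip at z = 102 mm. A right blank goes down to the plate (its centre at z = 72 mm); one bored too small stops on the shoulder about 43 mm above the plate (its centre at about z = 115 mm).
- green_tray: fixed green open tray 120 x 120 mm, 22 mm high, walls and floor 5 mm, origin under its centre, z up: for blanks that fit. The two trays may change places.
- red_tray: fixed red open tray, same size and origin: for blanks bored too small.
- hammer: bystander, loose: hammer, about 0.3 m, lying beyond the rack; origin on its underside.
- offcut: bystander, loose: wood offcut 70 x 40 x 30 mm; origin on its underside.
- glue: bystander, loose: white glue bottle, 160 mm tall, 54 mm across; origin on its underside.
- wax_tin: bystander, loose: brass tin, 50 mm tall, 68 mm across; origin on its underside.
- tape: bystander, loose: yellow tape measure, 70 x 35 x 62 mm; origin on its underside.
- brush: bystander, loose: brush, lying near the robot; origin on its underside.
- pencil_pot: bystander, loose: blue pot, 100 mm tall, 76 mm across; origin on its underside.
Mind the look-alikes: they are no part of the job. Leave any blue or turquoise look-alike of the blank_b alone. Of the things that look like the red_tray, the largest one is meant.

How it is judged:
By the outcome, as a careful person would: the job done as asked, in the order asked, and still so for the second after the job is handed in, with the robot touching nothing.
It also fails if it takes over 64 s, if anything falls off the work surface, if the arm or the gripper's body presses on something with over 40 N, if the wrist force passes 120 N, or if a joint passes its speed limit or range.

## Working session

There is one attempt and no reset: what is moved stays moved. The work goes in short steps, Python scripts to look and compute and a shell command to move; the robot and the scene stay as the last step left them, time stands still between calls to the robot, and variables do not carry over. Pictures are saved under pics/ and viewed, at most 10 in all, crops included, and the job is handed in when it is done.

```bash
ls; mkdir -p pics
python3 - <<'E'
from plant import *
import cv2
for n in("scene","top"):
    p=snapshot(n); cv2.imwrite(f"pics/{n}0.png",p[...,::-1]); c=get_calibration(n); print(n,c)
print(get_calibration("wrist")); print(get_obs(), tcp_to_grasp)
E
```

```text
pics
scene {'vertical_fov': 43.011683597634786, 'cx': 323.08569892749205, 'cy': 194.19148582807966, 'xyz': array([ 1.17057367, -0.94962396,  1.22634705]), 'orientation': array([0.88662776, 0.36789182, 0.10730897, 0.25890463])}
top {'vertical_fov': 46.35259918692852, 'cx': 314.963225696936, 'cy': 187.3375405102127, 'xyz': array([0.26467597, 0.0198476 , 1.65088157]), 'orientation': array([-0.69682014, -0.06671104,  0.05993906,  0.71161692])}
{'vertical_fov': 62.66264957622165, 'cx': 320.72347833202707, 'cy': 195.12329323200612, 'xyz': array([0.15023071, 0.53612792, 0.38421973]), 'orientation': array([ 0.82771473, -0.12957076, -0.08351179,  0.53956049])}
{'time': 0.1, 'joint_pos': array([ 9.40711181e-01,  3.81129564e-01,  1.29814055e+00, -1.55209574e-05,
        1.46358965e+00, -2.15297257e-01]), 'qvel': array([-1.38393997e-05, -2.13908242e-03, -3.55107923e-03, -1.52033121e-03,
        7.66055645e-04,  3.12920686e-04]), 'joint_torque': array([ 3.99918499e-03, -4.38647568e+01, -2.24909896e+01,  7.15060160e-02,
        3.41865630e-02, -8.43680368e-05]), 'tcp_pos': array([0.22148586, 0.50313044, 0.21091401]), 'orientation': array([-2.52858889e-04,  2.05909533e-01,  9.78570827e-01, -5.80961189e-04]), 'contact_force': array([-0.93735945,  0.07579838,  0.14658302]), 'torque': array([-0.00834987,  0.01579735,  0.02113807]), 'grip_force': 0.0, 'finger_gap': 0.9991767545103003} 0.0187
```

View pics/top0.png

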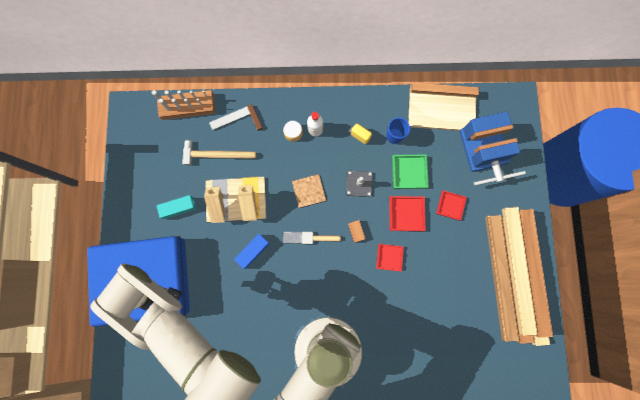

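View pics/scene0.png

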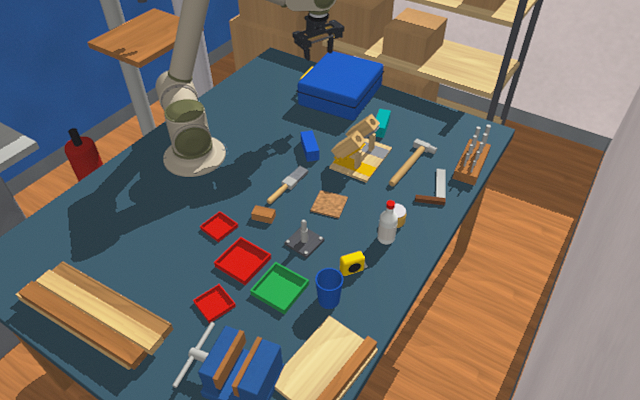

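The top view shows the rack at (236,200): the blank at (248,203) is beside the yellow paint, the one at (214,205) is in the grey slot. The look-alikes are the turquoise bar at (175,207), the blue bar at (252,250), and the small red trays at (452,206) and (391,258). The pad is at (309,190), the gauge at (360,184), the green tray at (410,171) and the big red tray at (407,214). The scene view agrees. Next is a close crop.

```bash
cat > h.py <<'E'
import numpy as np, cv2
from plant import *
from scipy.spatial.transform import Rotation as R
def rot(q): return R.from_quat(np.r_[q[1:],q[0]])
def ray(c,u,v):
    f=200/np.tan(np.radians(c["vertical_fov"]/2))
    return rot(c["orientation"]).apply([(u-c["cx"])/f,-(v-c["cy"])/f,-1])
def at(c,u,v,z):
    d=ray(c,u,v); return c["xyz"]+d*(z-c["xyz"][2])/d[2]
def proj(c,P):
    f=200/np.tan(np.radians(c["vertical_fov"]/2))
    p=rot(c["orientation"]).inv().apply(np.array(P)-c["xyz"]); return np.c_[c["cx"]+f*p[...,0]/-p[...,2],c["cy"]-f*p[...,1]/-p[...,2]]
E
python3 - <<'E'
import cv2
p=cv2.imread("pics/top0.png")[150:250,195:435]; a=cv2.resize(p[:,:],None,fx=3.3,fy=3.3,interpolation=cv2.INTER_CUBIC)[:330,:792]
s=cv2.imread("pics/scene0.png")[105:185,290:400]; b=cv2.resize(s,None,fx=3.3,fy=3.3,interpolation=cv2.INTER_CUBIC)
import numpy as np
o=np.zeros((330+b.shape[0],792,3),np.uint8); o[:330]=a; o[330:,:b.shape[1]]=b
s=cv2.imread("pics/scene0.png")[200:280,270:400]; b=cv2.resize(s,None,fx=3.3,fy=3.3,interpolation=cv2.INTER_CUBIC); o[330:,363:]=b[:,:429]
cv2.imwrite("pics/crop1.png",o); print(o.shape)
E
```

```text
(594, 792, 3)
```

View pics/crop1.png

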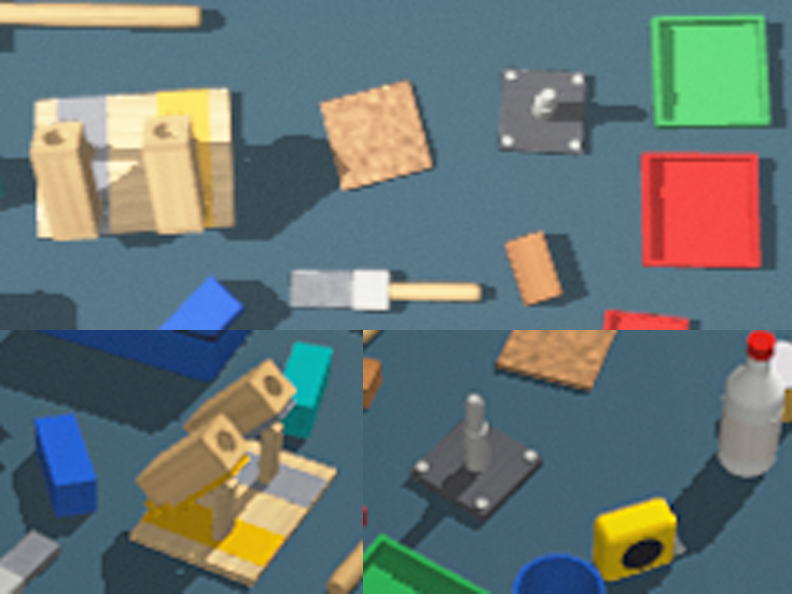

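The crop confirms it: the blank over the yellow paint has its upper-end hole at crop (169,134), which is full (246,190). Pad, gauge and tray corners are readable.

Run:
```python
from h import *
np.set_printoptions(precision=4,suppress=True)
c=get_calibration("top")
def corners(n,pts,z):
    P=np.array([at(c,195+u/3.3-.35,150+v/3.3-.35,z)[:2] for u,v in pts])
    e=[P[1]-P[0],P[2]-P[1],P[3]-P[2],P[0]-P[3]]
    yaw=[np.degrees(np.arctan2(*x[::-1]))for x in e]
    print(n,P.mean(0),"sides",np.linalg.norm(e,axis=1),"yaw",np.round(yaw,1))
    return P.mean(0)
corners("rack",[(34,98),(232,88),(234,226),(38,238)],.012)
corners("pad",[(319,102),(409,81),(433,166),(342,190)],.008)
corners("gauge",[(503,68),(586,70),(584,154),(499,149)],.012)
corners("green",[(653,16),(766,14),(770,126),(653,127)],.022)
corners("red",[(642,153),(760,153),(761,267),(642,266)],.022)
print("hole at z .12-.15",[at(c,195+169/3.3,150+134/3.3,z) for z in(.12,.15)])
q=get_obs()["orientation"]; print(rot(q).as_matrix())
```

```text
rack [0.5271 0.3164] sides [0.2155 0.1507 0.2099 0.153 ] yaw [ -88.3 -179.2   92.3    2.9]
pad [0.552  0.0559] sides [0.1005 0.0971 0.1013 0.0998] yaw [ -77.9 -165.8  103.7   13.7]
gauge [ 0.5742 -0.1255] sides [0.0901 0.0925 0.0914 0.0894] yaw [-92.7 176.3  85.3  -4.6]
green [ 0.6118 -0.3065] sides [0.1224 0.1235 0.1251 0.1225] yaw [-90.3 178.4  89.2  -2.8]
red [ 0.4614 -0.2883] sides [0.1257 0.1217 0.1251 0.1207] yaw [-91.3 177.   88.3  -2.8]
hole at z .12-.15 [array([0.5364, 0.261 , 0.12  ]), array([0.531 , 0.2563, 0.15  ])]
[[-0.9152  0.403  -0.0007]
 [ 0.403   0.9152 -0.001 ]
 [ 0.0003 -0.0012 -1.    ]]
```

Run:
```python
from h import *
np.set_printoptions(precision=4,suppress=True)
A=get_calibration("top");B=get_calibration("scene")
def tri(a,b):
    d1=ray(A,195+a[0]/3.3-.35,150+a[1]/3.3-.35); d2=ray(B,290+b[0]/3.3-.35,105+(b[1]-330)/3.3-.35)
    s=np.linalg.lstsq(np.c_[d1,-d2],B["xyz"]-A["xyz"],rcond=None)[0]
    p,q=A["xyz"]+s[0]*d1,B["xyz"]+s[1]*d2; return (p+q)/2,p-q
for n,a,b in [("holeY",(169,134),(228,441)),("holeG",(60,135),(272,384)),("cornR",(193,119),(203,420))]: print(n,*tri(a,b))
y=np.radians(1.8)
E,_=tri((169,134),(228,441)); u=np.array([np.cos(np.radians(50))*np.cos(y),np.cos(np.radians(50))*np.sin(y),np.sin(np.radians(50))])
print("C",E-.06*u)
```

```text
holeY [0.5377 0.262  0.1362] [-0.0056 -0.0045 -0.0017]
holeG [0.5351 0.3675 0.1428] [-0.0004 -0.0003 -0.0002]
cornR [0.5359 0.2252 0.1895] [0.0066 0.0054 0.002 ]
C [0.4991 0.2608 0.0903]
```

```bash
python3 -m handwheel '0.394 -0.321 0.04 0 0 0.071 0;0.394 -0.321 0.04 0 0 0.071 0;0.394 -0.321 0.04 0 0 0.071 0;0.394 -0.321 0.04 0 0 0.071 0;0.394 -0.321 0.04 0 0 0.071 0' 30
```

```text
time: 0.72
tcp_pos: [0.4549, 0.313, 0.235]
orientation: [-0.0, -0.016, 1.0, -0.0]
contact_force: [-0.2, 1.4, 0.8]
finger_gap: 1.003
grip_force: 0.0
```

```bash
python3 -m handwheel '0.075 -0.063 0.005 0 0 0 0;0.075 -0.063 0.005 0 0 0 0;0.075 -0.063 0.005 0 0 0 0'
python3 - <<'E'
from h import *
np.set_printoptions(precision=4,suppress=True)
c=get_calibration("wrist"); o=get_obs(); p=snapshot("wrist")
print(o["tcp_pos"],o["orientation"],c["xyz"],c["orientation"])
import pickle; pickle.dump(c,open("w1.pkl","wb"))
cv2.imwrite("pics/w1.png",p[...,::-1])
C=np.array([.498,.261,.092]); y=np.radians(1.8);t=np.radians(50)
M=np.array([[np.cos(t)*np.cos(y),np.cos(t)*np.sin(y),np.sin(t)],[-np.sin(y),np.cos(y),0],[-np.sin(t),0,np.cos(t)]])
for e in(.06,): print(proj(c,[C+M.T@[e,s*.023,n*.023] for s,n in((1,1),(1,-1),(-1,-1),(-1,1),(0,0))]))
print(proj(c,[C+M.T@[-.06,s*.023,.023] for s in(1,-1)]))
E
```

```text
time: 1.1
tcp_pos: [0.5097, 0.2673, 0.2383]
orientation: [-0.001, -0.015, 1.0, -0.0]
contact_force: [-0.4, 0.9, -0.3]
finger_gap: 1.001
grip_force: 0.0
[0.5097 0.2673 0.2383] [-0.0006 -0.0152  0.9999 -0.    ] [0.4318 0.2656 0.4116] [ 0.6883 -0.107  -0.1104  0.7089]
[[341.1171 200.163 ]
 [337.4683 225.4191]
 [289.022  225.5082]
 [285.7748 200.2658]
 [313.3384 213.6778]]
[[337.0689 100.402 ]
 [292.2543 100.4885]]
```

View pics/w1.png

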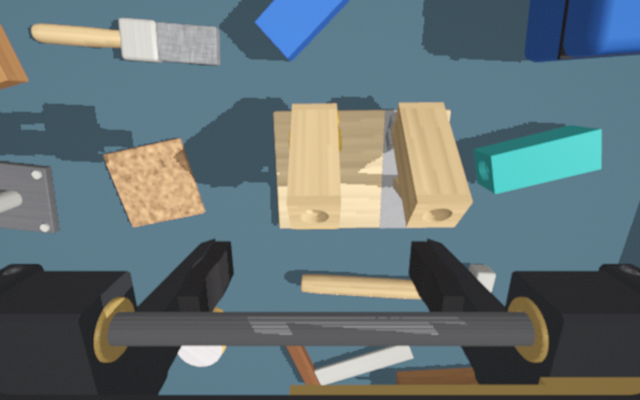

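The blank's upper-end hole is at (316,216) and its foot edge runs (292,104)–(338,105). That is about 2–3 px from my prediction, so I correct by +3 mm in x and +1.5 mm in y, then descend.

```bash
python3 -m handwheel '0.0167 -0.0057 -0.04 0 0 0 0;0.0167 -0.0057 -0.08 0 0 0 0;0.0167 -0.0057 -0.12 0 0 0 0;0.0167 -0.0057 -0.16 0 0 0 0;0.0167 -0.0057 -0.184 0 0 0 0' 30 && python3 -m handwheel '0 0 0 0 0 0 0;0 0 0 0 0 0 0.3;0 0 0 0 0 0 0.6;0 0 0 0 0 0 0.6;0 0 0 0 0 0 0.6' 30; python3 -c "
from plant import *;print(get_obs())"
```

```text
time: 1.78
tcp_pos: [0.5205, 0.2646, 0.0996]
orientation: [-0.001, -0.017, 1.0, -0.0]
contact_force: [0.4, 0.8, -0.3]
finger_gap: 1.0
grip_force: 0.0
time: 2.4
tcp_pos: [0.5225, 0.263, 0.101]
orientation: [0.0, -0.016, 1.0, 0.0]
contact_force: [0.5, -0.5, 0.1]
finger_gap: 0.569
grip_force: 0.0
{'time': 2.4, 'joint_pos': array([ 2.64125665e-01,  5.38804461e-01,  1.36738428e+00,  7.50412985e-06,
        1.23498164e+00, -1.33788780e+00]), 'qvel': array([-0.00133126,  0.0026372 ,  0.00225794,  0.00011977, -0.00054922,
       -0.00066904]), 'joint_torque': array([ 6.71665231e-02, -4.92714107e+01, -1.97645402e+01,  4.72657484e-03,
        8.00121599e-02,  8.97279242e-04]), 'tcp_pos': array([0.52251227, 0.26303352, 0.10100798]), 'orientation': array([ 2.03777310e-04, -1.56066989e-02,  9.99878186e-01,  5.53661601e-05]), 'contact_force': array([ 0.4960711 , -0.47299269,  0.10681162]), 'torque': array([ 0.09522665,  0.04580038, -0.03526227]), 'grip_force': 0.0, 'finger_gap': 0.5693388460323877}
```

```bash
python3 -m handwheel '0 0 0 0 0 0 0.8;0 0 0 0 0 0 0.8;0 0 0 0 0 0 0.8' 35
```

```text
time: 2.78
tcp_pos: [0.5225, 0.263, 0.1009]
orientation: [0.0, -0.016, 1.0, -0.0]
contact_force: [-0.2, -0.9, 2.8]
finger_gap: 0.519
grip_force: 34.9
```

```bash
python3 -m handwheel '0 0 0.02 0 0 0 0.8;0 0 0.06 0 0 0 0.8;0 0 0.11 0 0 0 0.8;0 0 0.16 0 0 0 0.8;0.0533 -0.276 0.16 0.0035 -0.111 0 0.8' 35 && python3 -m handwheel '0 0 0 0.0025 -0.081 0 0.8' 35
```

```text
time: 3.4
tcp_pos: [0.5376, 0.2031, 0.225]
orientation: [0.099, -0.017, 0.995, 0.002]
contact_force: [3.0, -1.4, -3.1]
finger_gap: 0.518
grip_force: 34.9
time: 3.52
tcp_pos: [0.5355, 0.1989, 0.2224]
orientation: [0.19, -0.014, 0.982, 0.002]
contact_force: [0.5, 0.5, -2.1]
finger_gap: 0.52
grip_force: 34.9
```

```bash
python3 -m handwheel '0.036 -0.19 0 0.0016 -0.0517 0 0.8;0.036 -0.19 0 0.0016 -0.0517 0 0.8;0.036 -0.19 0 0.0016 -0.0517 0 0.8;0.036 -0.19 -0.05 0.0016 -0.0517 0 0.8;0.036 -0.19 -0.12 0.0016 -0.0517 0 0.8' 35 && python3 -m handwheel '0 0 0 0 0 0 0.8'
python3 - <<'E'
from h import *
a=snapshot("scene"); cv2.imwrite("pics/s2.png",cv2.resize(a[130:280,250:450,::-1],None,fx=4,fy=4,interpolation=cv2.INTER_CUBIC))
print(rot(get_obs()["orientation"]).as_matrix().round(4))
E
```

```text
time: 4.15
tcp_pos: [0.5622, 0.0584, 0.1319]
orientation: [0.345, -0.014, 0.939, 0.005]
contact_force: [1.5, 1.5, -2.0]
finger_gap: 0.52
grip_force: 34.9
time: 4.28
tcp_pos: [0.56, 0.0595, 0.1282]
orientation: [0.34, -0.014, 0.94, 0.006]
contact_force: [0.2, 0.0, -0.4]
finger_gap: 0.522
grip_force: 34.9
[[-0.7657 -0.0317  0.6424]
 [-0.0235  0.9995  0.0213]
 [-0.6428  0.0012 -0.766 ]]
```

View pics/s2.png

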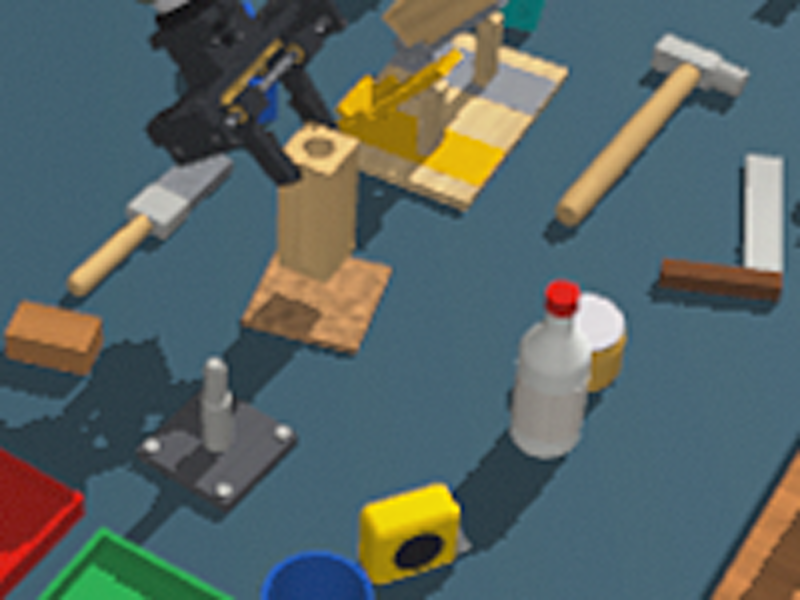

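The blank hangs upright over the pad at crop (318,200) with about 40 mm to go. I'll lower it gently.

```bash
python3 -m handwheel '0.003 -0.004 -0.02 0 0 0 0.8;0.003 -0.004 -0.035 0 0 0 0.8;0.003 -0.004 -0.043 0 0 0 0.8;0.003 -0.004 -0.046 0 0 0 0.8' && python3 -m handwheel '0 0 -0.0025 0 0 0 0.8;0 0 -0.005 0 0 0 0.8'
```

```text
time: 4.82
tcp_pos: [0.5654, 0.0551, 0.101]
orientation: [0.344, -0.016, 0.939, 0.007]
contact_force: [-0.4, -0.2, -1.2]
finger_gap: 0.519
grip_force: 34.9
time: 5.08
tcp_pos: [0.5647, 0.0541, 0.0966]
orientation: [0.342, -0.016, 0.94, 0.008]
contact_force: [-0.0, -0.2, -1.5]
finger_gap: 0.519
grip_force: 34.9
```

```bash
python3 -m handwheel '0 0 -0.0025 0 0 0 0.8;0 0 -0.0025 0 0 0 0.8'
```

```text
time: 5.32
tcp_pos: [0.5644, 0.0536, 0.0943]
orientation: [0.341, -0.016, 0.94, 0.009]
contact_force: [-0.5, -0.8, -1.3]
finger_gap: 0.518
grip_force: 34.9
```

```bash
python3 -m handwheel '0 0 -0.003 0 0 0 0.8;0 0 -0.003 0 0 0 0.8'; python3 -m handwheel '0 0 -0.003 0 0 0 0.8;0 0 -0.003 0 0 0 0.8'; python3 -m handwheel '0 0 -0.002 0 0 0 0.8;0 0 -0.002 0 0 0 0.8'
```

```text
time: 5.58
tcp_pos: [0.5645, 0.0531, 0.0926]
orientation: [0.34, -0.016, 0.94, 0.009]
contact_force: [0.4, 0.5, -1.2]
finger_gap: 0.516
grip_force: 34.9
time: 5.82
tcp_pos: [0.5646, 0.0526, 0.0909]
orientation: [0.34, -0.016, 0.94, 0.01]
contact_force: [0.5, 0.3, -1.5]
finger_gap: 0.519
grip_force: 34.9
time: 6.08
tcp_pos: [0.5649, 0.0523, 0.0902]
orientation: [0.34, -0.016, 0.94, 0.01]
contact_force: [-1.1, 0.2, 3.0]
finger_gap: 0.521
grip_force: 34.9
```

```bash
python3 -m handwheel '0 0 -0.0015 0 0 0 0.8;0 0 -0.0015 0 0 0 0.8'
```

```text
time: 6.32
tcp_pos: [0.5653, 0.0521, 0.0902]
orientation: [0.341, -0.017, 0.94, 0.01]
contact_force: [-4.7, -0.9, 11.2]
finger_gap: 0.519
grip_force: 34.9
```

```bash
python3 -m handwheel '0 0 0 0 0 0 0.4;0 0 0 0 0 0 0.2;0 0 0 0 0 0 0;0 0 0 0 0 0 0;0 0 0 0 0 0 0' && python3 -m handwheel '-0.03 0 0.035 0 0 0 0;-0.077 -0.001 0.092 0 0 0 0;-0.1 -0.001 0.13 0 0 0 0;-0.1 -0.001 0.13 0 0 0 0' && python3 -c "
from h import *
cv2.imwrite('pics/t3.png',snapshot('top')[...,::-1])
c=get_calibration('wrist'); print(c['xyz'])
w=snapshot('wrist'); cv2.imwrite('pics/w3.png',w[...,::-1])"
```

```text
time: 6.95
tcp_pos: [0.5647, 0.0521, 0.089]
orientation: [0.34, -0.017, 0.94, 0.01]
contact_force: [0.7, -0.8, 0.4]
finger_gap: 0.996
grip_force: 0.0
time: 7.45
tcp_pos: [0.4897, 0.0513, 0.1886]
orientation: [0.342, -0.017, 0.94, 0.01]
contact_force: [0.2, 0.5, -0.6]
finger_gap: 0.997
grip_force: 0.0
[0.31939376 0.04487721 0.26918494]
```

```bash
python3 -m handwheel '0 0 0.05 -0.0006 0.03 0 0;0.04 0.001 0.06 -0.0012 0.06 0 0;0.085 0.001 0.06 -0.0018 0.09 0 0;0.085 0.001 0.06 -0.002 0.111 0 0;0.085 0.001 0.06 -0.002 0.111 0 0' && python3 -m handwheel '0 0 0 0 0 0 0'
python3 - <<'E'
from h import *
np.set_printoptions(precision=4,suppress=True)
c=get_calibration("wrist"); o=get_obs(); p=snapshot("wrist")
import pickle; pickle.dump((c,o),open("w4.pkl","wb"))
print(o["tcp_pos"]); print(rot(o["orientation"]).as_matrix())
cv2.imwrite("pics/w4.png",p[...,::-1])
C=np.array([.554,.052,.068])
print(proj(c,[C+[sx*.023,sy*.023,.06] for sx in(-1,1) for sy in (-1,1)]+[C+[0,0,.06]]), proj(c,[[.5742,-.1255,.102]]))
E
```

```text
time: 8.18
tcp_pos: [0.5556, 0.0526, 0.2283]
orientation: [-0.005, -0.015, 1.0, 0.011]
contact_force: [0.2, 0.5, -0.7]
finger_gap: 1.001
grip_force: 0.0
time: 8.3
tcp_pos: [0.5544, 0.0525, 0.2289]
orientation: [-0.004, -0.015, 1.0, 0.01]
contact_force: [-1.0, -0.1, -0.2]
finger_gap: 1.001
grip_force: 0.0
[0.5544 0.0525 0.2289]
[[-0.9995 -0.0296 -0.0078]
 [-0.0298  0.9993  0.0208]
 [ 0.0072  0.021  -0.9998]]
[[290.2929 158.1003]
 [344.604  159.4192]
 [290.2305 209.3735]
 [342.003  210.3973]
 [316.8286 184.9372]] [[128.3674 194.0196]]
```

View pics/w4.png

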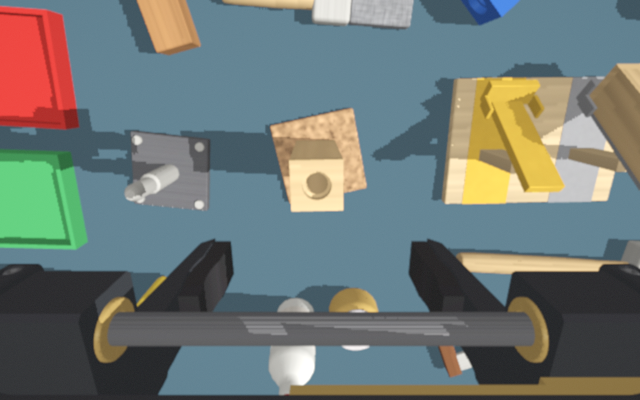

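The blank stands upright on the pad with its top face centred at (317,184), as predicted. The pin tip at (133,192) is about 5 px off my estimate. I'll straighten the tool and look from above the gauge before regrasping.

```bash
python3 -m handwheel '0.026 -0.235 0 -0.0033 -0.0013 0 0;0.026 -0.235 0 -0.0033 -0.0013 0 0;0.026 -0.235 0 -0.0033 -0.0013 0 0;0.026 -0.235 0 -0.0033 -0.0013 0 0;0.026 -0.235 0 -0.0033 -0.0013 0 0'
python3 - <<'E'
from h import *
np.set_printoptions(precision=4,suppress=True)
c=get_calibration("wrist"); o=get_obs(); p=snapshot("wrist")
import pickle; pickle.dump((c,o),open("w5.pkl","wb"))
print(o["tcp_pos"]); print(rot(o["orientation"]).as_matrix())
print(proj(c,[[.5742,-.1255,.102]]),proj(c,[[.5742+a,-.1255+b,.012] for a in(-.045,.045) for b in (-.045,.045)]))
cv2.imwrite("pics/w5.png",cv2.resize(p[100:250,220:420,::-1],None,fx=4,fy=4,interpolation=cv2.INTER_CUBIC))
E
```

```text
time: 8.98
tcp_pos: [0.5727, -0.1233, 0.2312]
orientation: [0.002, -0.014, 1.0, -0.0]
contact_force: [0.0, 0.7, 0.5]
finger_gap: 1.001
grip_force: 0.0
[ 0.5727 -0.1233  0.2312]
[[-0.9996 -0.0287  0.0035]
 [-0.0287  0.9996 -0.0008]
 [-0.0035 -0.0009 -1.    ]]
[[317.7399 177.3601]] [[280.8909 119.2374]
 [357.8649 121.4312]
 [281.5749 192.7053]
 [353.3682 194.6227]]
```

View pics/w5.png

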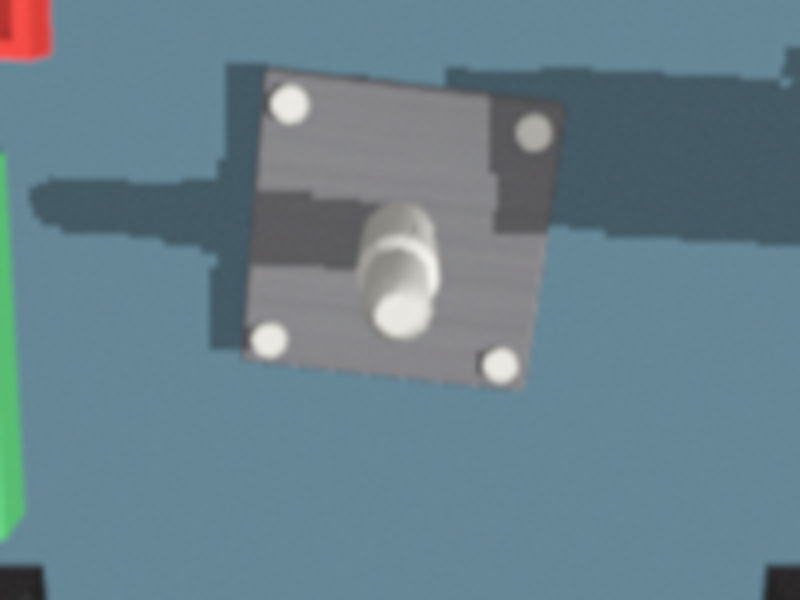

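Pin tip is at full-image (319.9,178.6), which puts the pin at about (0.575, -0.124). Back to the blank for the grip from above.

```bash
python3 -m handwheel '-0.0253 0.2337 0 0 0.0006 0 0;-0.0253 0.2337 0 0 0.0006 0 0;-0.0253 0.2337 0 0 0.0006 0 0;-0.0253 0.2337 0 0 0.0006 0 0;-0.0253 0.2337 0 0 0.0006 0 0' && python3 -m handwheel '0 0 0 0 0 0 0'
```

```text
time: 9.65
tcp_pos: [0.5538, 0.0518, 0.2317]
orientation: [0.0, -0.015, 1.0, -0.001]
contact_force: [0.2, -0.4, -0.0]
finger_gap: 0.997
grip_force: 0.0
time: 9.78
tcp_pos: [0.5541, 0.0505, 0.2315]
orientation: [-0.0, -0.014, 1.0, -0.001]
contact_force: [0.5, 1.3, -0.2]
finger_gap: 0.999
grip_force: 0.0
```

```bash
python3 -m handwheel '0 0.0013 -0.05 0 0 0 0;0 0.0013 -0.1 0 0 0 0;0 0.0013 -0.15 0 0 0 0;0 0.0013 -0.185 0 0 0 0;0 0.0013 -0.203 0 0 0 0' && python3 -m handwheel '0 0 0 0 0 0 0.3;0 0 0 0 0 0 0.45;0 0 0 0 0 0 0.55;0 0 0 0 0 0 0.7;0 0 0 0 0 0 0.8' 25 && python3 -m handwheel '0 0 0 0 0 0 0.8;0 0 0 0 0 0 0.8' 25
```

```text
time: 10.4
tcp_pos: [0.5537, 0.0513, 0.078]
orientation: [-0.001, -0.013, 1.0, -0.001]
contact_force: [-0.2, -0.7, -0.2]
finger_gap: 1.0
grip_force: 0.0
time: 11.02
tcp_pos: [0.5542, 0.0521, 0.0797]
orientation: [0.0, -0.014, 1.0, -0.001]
contact_force: [-0.3, -0.1, 1.5]
finger_gap: 0.517
grip_force: 24.9
time: 11.28
tcp_pos: [0.5542, 0.0521, 0.0796]
orientation: [0.0, -0.014, 1.0, -0.001]
contact_force: [0.4, -1.5, 4.1]
finger_gap: 0.515
grip_force: 24.9
```

```bash
python3 -m handwheel '0 0 0.03 0 0 0 0.8;0 0 0.08 0 0 0 0.8;0 0 0.13 0 0 0 0.8;0 0 0.18 0 0 0 0.8;0.005 -0.04 0.18 0 0 0 0.8' && python3 -m handwheel '0.0238 -0.06 0 0 0 0 0.8;0.0238 -0.12 0 0 0 0 0.8;0.0238 -0.17 0 0 0 0 0.8;0.0238 -0.1945 0 0 0 0 0.8;0.0238 -0.1945 0 0 0 0 0.8' && python3 -m handwheel '0 0 0 0 0 0 0.8'
python3 - <<'E'
from h import *
np.set_printoptions(precision=4,suppress=True)
o=get_obs(); c=get_calibration("wrist"); p=snapshot("wrist"); s=snapshot("scene")
print(o["tcp_pos"]); print(rot(o["orientation"]).as_matrix())
a=cv2.resize(p[90:240,220:420,::-1],(400,300),interpolation=cv2.INTER_CUBIC)
a=cv2.resize(p[100:280,220:410,::-1],None,fx=2.1,fy=3.0)[:540] if 0 else cv2.resize(p[90:290,220:350+70,::-1],(400,400),interpolation=cv2.INTER_CUBIC)
b=cv2.resize(s[150:270,250:350,::-1],(400,480),interpolation=cv2.INTER_CUBIC)
im=np.zeros((480,800,3),np.uint8); im[:400,:400]=a; im[:,400:]=b
cv2.imwrite("pics/c6.png",im)
E
```

```text
time: 11.9
tcp_pos: [0.5585, 0.023, 0.2168]
orientation: [0.002, -0.016, 1.0, -0.001]
contact_force: [0.0, 1.2, -2.4]
finger_gap: 0.517
grip_force: 24.9
time: 12.52
tcp_pos: [0.5755, -0.1241, 0.2138]
orientation: [-0.001, -0.014, 1.0, -0.001]
contact_force: [-0.2, 1.3, -1.5]
finger_gap: 0.523
grip_force: 25.0
time: 12.65
tcp_pos: [0.5756, -0.1225, 0.2142]
orientation: [-0.0, -0.015, 1.0, -0.001]
contact_force: [-0.2, 0.5, -1.5]
finger_gap: 0.521
grip_force: 25.0
[ 0.5756 -0.1225  0.2142]
[[-0.9996 -0.0294 -0.0005]
 [-0.0294  0.9996 -0.0011]
 [ 0.0005 -0.0011 -1.    ]]
```

View pics/c6.png

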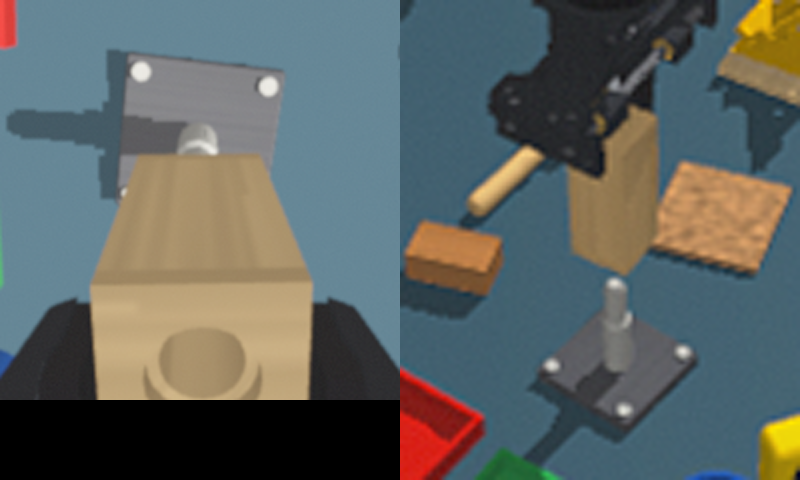

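The blank is centred above the pin: its bottom edge spans crop 132–262 and the pin is at about 199. I'll lower in small steps and watch the force.

```bash
python3 -m handwheel '0 -0.001 -0.02 0 0 0 0.8;0 -0.001 -0.04 0 0 0 0.8;0 -0.001 -0.047 0 0 0 0.8;0 -0.001 -0.053 0 0 0 0.8;0 -0.001 -0.058 0 0 0 0.8'; python3 -m handwheel '0 0 -0.004 0 0 0 0.8;0 0 -0.008 0 0 0 0.8;0 0 -0.012 0 0 0 0.8'
```

```text
time: 13.38
tcp_pos: [0.5757, -0.1246, 0.1707]
orientation: [0.0, -0.014, 1.0, -0.001]
contact_force: [0.0, 0.5, -1.5]
finger_gap: 0.521
grip_force: 25.0
time: 13.75
tcp_pos: [0.5756, -0.1245, 0.1617]
orientation: [-0.0, -0.014, 1.0, -0.001]
contact_force: [-0.9, 0.3, -1.8]
finger_gap: 0.521
grip_force: 25.0
```

```bash
python3 -m handwheel '0 0 -0.005 0 0 0 0.8;0 0 -0.01 0 0 0 0.8;0 0 -0.015 0 0 0 0.8'; python3 -m handwheel '0 0 -0.003 0 0 0 0.8;0 0 -0.006 0 0 0 0.8;0 0 -0.009 0 0 0 0.8'
```

```text
time: 14.12
tcp_pos: [0.5756, -0.1245, 0.1503]
orientation: [-0.0, -0.014, 1.0, -0.001]
contact_force: [0.5, 0.0, -1.1]
finger_gap: 0.517
grip_force: 25.0
time: 14.5
tcp_pos: [0.5756, -0.1245, 0.1437]
orientation: [-0.0, -0.014, 1.0, -0.001]
contact_force: [-0.5, 1.5, -1.7]
finger_gap: 0.522
grip_force: 25.0
```

```bash
python3 -m handwheel '0 0 -0.004 0 0 0 0.8;0 0 -0.008 0 0 0 0.8;0 0 -0.011 0 0 0 0.8;0 0 -0.014 0 0 0 0.8'; python3 -m handwheel '0 0 -0.003 0 0 0 0.8;0 0 -0.006 0 0 0 0.8'
```

```text
time: 15.0
tcp_pos: [0.5756, -0.1245, 0.1331]
orientation: [-0.0, -0.014, 1.0, -0.001]
contact_force: [-0.8, 0.8, -1.2]
finger_gap: 0.518
grip_force: 25.0
time: 15.25
tcp_pos: [0.5756, -0.1245, 0.1287]
orientation: [-0.0, -0.014, 1.0, -0.001]
contact_force: [0.1, -0.1, -1.2]
finger_gap: 0.524
grip_force: 25.0
```

```bash
python3 -m handwheel '0 0 -0.002 0 0 0 0.8;0 0 -0.004 0 0 0 0.8'; python3 -m handwheel '0 0 -0.002 0 0 0 0.8;0 0 -0.002 0 0 0 0.8'
```

```text
time: 15.5
tcp_pos: [0.5757, -0.1245, 0.1261]
orientation: [0.0, -0.014, 1.0, -0.001]
contact_force: [-0.4, 1.7, 6.2]
finger_gap: 0.52
grip_force: 24.9
time: 15.75
tcp_pos: [0.5763, -0.1247, 0.1258]
orientation: [0.001, -0.014, 1.0, -0.001]
contact_force: [-1.5, 0.4, 8.1]
finger_gap: 0.52
grip_force: 24.9
```

It stopped with the bottom at z≈54 mm, which suggests the shoulder, but a misaligned good bore could catch at the same height. I'll raise it slightly and feel the sideways play on the thin part of the pin: ±1.5 mm means the small bore, ±4 mm the right one.

```bash
python3 -m handwheel '0 0 0.01 0 0 0 0.8;0 0 0.022 0 0 0 0.8;0 0 0.022 0 0 0 0.8'; python3 -m handwheel '0 0.002 0 0 0 0 0.8;0 0.004 0 0 0 0 0.8;0 0.004 0 0 0 0 0.8'; python3 -m handwheel '0 -0.004 0 0 0 0 0.8;0 -0.008 0 0 0 0 0.8;0 -0.008 0 0 0 0 0.8'; python3 -m handwheel '0.002 0.004 0 0 0 0 0.8;0.004 0.004 0 0 0 0 0.8;0.004 0.004 0 0 0 0 0.8';  python3 -m handwheel '-0.004 0 0 0 0 0 0.8;-0.008 0 0 0 0 0 0.8;-0.008 0 0 0 0 0 0.8'
```

```text
time: 16.12
tcp_pos: [0.576, -0.1247, 0.1416]
orientation: [0.001, -0.014, 1.0, -0.001]
contact_force: [0.3, -0.1, -1.8]
finger_gap: 0.52
grip_force: 24.9
time: 16.5
tcp_pos: [0.5756, -0.1227, 0.1406]
orientation: [-0.0, -0.014, 1.0, -0.002]
contact_force: [-0.9, -6.1, -3.2]
finger_gap: 0.52
grip_force: 25.0
time: 16.88
tcp_pos: [0.5755, -0.1267, 0.1405]
orientation: [-0.0, -0.014, 1.0, 0.0]
contact_force: [0.9, 5.0, -2.0]
finger_gap: 0.518
grip_force: 24.9
time: 17.25
tcp_pos: [0.5783, -0.1246, 0.1406]
orientation: [-0.001, -0.014, 1.0, -0.001]
contact_force: [-2.6, -0.6, -1.4]
finger_gap: 0.523
grip_force: 25.0
time: 17.62
tcp_pos: [0.573, -0.1247, 0.141]
orientation: [0.001, -0.014, 1.0, -0.001]
contact_force: [2.1, -0.2, -2.1]
finger_gap: 0.519
grip_force: 25.0
```

There is contact at ±2–3 mm in all four directions and it is symmetric. So the alignment was good and the bore is the small one: it stopped on the shoulder. It goes to the large red tray.

```bash
python3 -m handwheel '0.004 0 0 0 0 0 0.8;0.004 0 0.025 0 0 0 0.8;0.004 0 0.06 0 0 0 0.8;0.004 0 0.1 0 0 0 0.8;0.004 0 0.1 0 0 0 0.8' && python3 -m handwheel '-0.0515 -0.0728 0 0 0 0 0.8;-0.103 -0.1456 0 0 0 0 0.8;-0.1525 -0.2184 0 0 0 0 0.8;-0.1525 -0.2184 0 0 0 0 0.8;-0.1525 -0.2184 0 0 0 0 0.8'
python3 - <<'E'
from h import *
s=snapshot("scene");t=snapshot("top")
b=cv2.resize(s[170:320,190:320,::-1],(400,462),interpolation=cv2.INTER_CUBIC)
a=cv2.resize(t[140:290,340:470,::-1],(400,462),interpolation=cv2.INTER_CUBIC)
cv2.imwrite("pics/c7.png",np.hstack([a,b]))
E
```

```text
time: 18.25
tcp_pos: [0.5763, -0.1248, 0.2175]
orientation: [0.002, -0.014, 1.0, -0.002]
contact_force: [0.5, 0.2, -1.6]
finger_gap: 0.519
grip_force: 25.0
time: 18.88
tcp_pos: [0.4609, -0.2883, 0.2147]
orientation: [-0.001, -0.014, 1.0, -0.0]
contact_force: [0.4, 0.5, -1.6]
finger_gap: 0.515
grip_force: 25.0
```

View pics/c7.png

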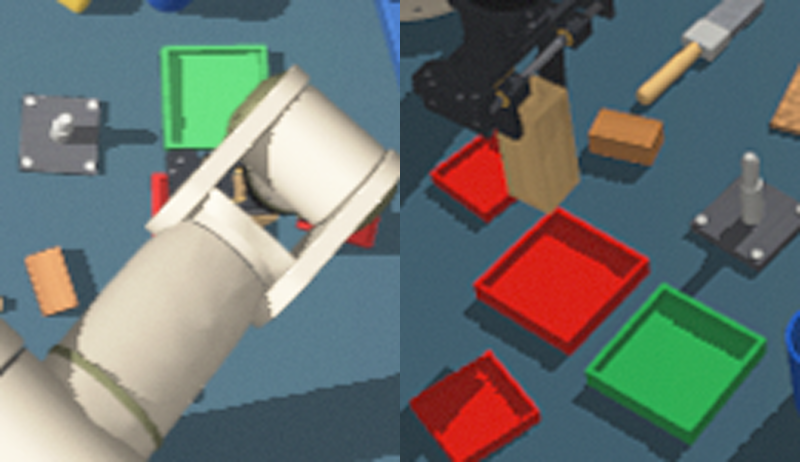

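The blank hangs over the large red tray at right crop (560,280), and the green tray is beside it. Lowering.

```bash
python3 -m handwheel '0 0 -0.045 0 0 0 0.8;0 0 -0.09 0 0 0 0.8;0 0 -0.13 0 0 0 0.8;0 0 -0.16 0 0 0 0.8;0 0 -0.175 0 0 0 0.8' && python3 -m handwheel '0 0 -0.003 0 0 0 0.8;0 0 -0.006 0 0 0 0.8'&& python3 -m handwheel '0 0 -0.002 0 0 0 0.8;0 0 -0.002 0 0 0 0.8'
```

```text
time: 19.6
tcp_pos: [0.4617, -0.2868, 0.0834]
orientation: [-0.001, -0.015, 1.0, -0.0]
contact_force: [0.0, 0.7, -0.7]
finger_gap: 0.519
grip_force: 25.0
time: 19.85
tcp_pos: [0.4618, -0.2883, 0.0807]
orientation: [0.0, -0.014, 1.0, -0.001]
contact_force: [0.2, -0.7, -0.9]
finger_gap: 0.52
grip_force: 25.0
time: 20.1
tcp_pos: [0.4613, -0.2884, 0.0788]
orientation: [0.0, -0.014, 1.0, -0.001]
contact_force: [-0.2, -0.1, -2.3]
finger_gap: 0.52
grip_force: 25.0
```

```bash
python3 -m handwheel '0 0 -0.002 0 0 0 0.8;0 0 -0.002 0 0 0 0.8'&& python3 -m handwheel '0 0 -0.001 0 0 0 0.8;0 0 -0.002 0 0 0 0.8'
```

```text
time: 20.35
tcp_pos: [0.4612, -0.2883, 0.077]
orientation: [-0.0, -0.014, 1.0, -0.001]
contact_force: [-0.2, 0.6, -0.9]
finger_gap: 0.52
grip_force: 25.0
time: 20.6
tcp_pos: [0.4614, -0.2885, 0.0766]
orientation: [0.0, -0.014, 1.0, -0.001]
contact_force: [-2.5, 2.5, 12.7]
finger_gap: 0.517
grip_force: 25.0
```

Contact at the expected height (12.7 N). I'll let go and back off straight up.

```bash
python3 -m handwheel '0 0 0 0 0 0 0.4;0 0 0 0 0 0 0.2;0 0 0 0 0 0 0;0 0 0 0 0 0 0;0 0 0 0 0 0 0' && python3 -m handwheel '0 0 0.04 0 0 0 0;0 0 0.1 0 0 0 0;0 0 0.17 0 0 0 0;0 0 0.22 0 0 0 0;0 0.1 0.24 0 0 0 0' && python3 -m handwheel '-0.05 0.1 0.02 0 0 0 0;-0.05 0.12 0.02 0 0 0 0;-0.05 0.12 0.02 0 0 0 0'
python3 - <<'E'
from h import *
s=snapshot("scene"); cv2.imwrite("pics/s8.png",s[...,::-1])
E
```

```text
time: 21.22
tcp_pos: [0.4612, -0.2883, 0.0755]
orientation: [-0.0, -0.014, 1.0, -0.001]
contact_force: [0.2, 1.1, 0.2]
finger_gap: 0.996
grip_force: 0.0
time: 21.85
tcp_pos: [0.4617, -0.2289, 0.2545]
orientation: [0.001, -0.012, 1.0, -0.002]
contact_force: [1.0, 1.6, 0.5]
finger_gap: 0.999
grip_force: 0.0
time: 22.22
tcp_pos: [0.4233, -0.1354, 0.2687]
orientation: [0.001, -0.015, 1.0, -0.001]
contact_force: [-0.5, -0.6, 0.3]
finger_gap: 1.002
grip_force: 0.0
```

View pics/s8.png

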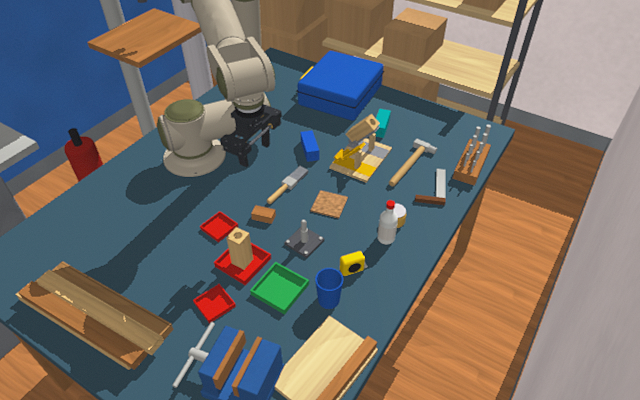

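The blank stands upright in the large red tray at (240,250). The grey-slot blank and everything else are where they were.

```bash
python3 -c "
from plant import *;print(hand_in())"
```

```text
the job is handed in; nothing more can be done
None
```

The blank from the yellow slot stopped on the pin's shoulder (bored too small), so it now stands upright in the large red tray, and the job was handed in at about 22 s.

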